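Load the scent diffuser and hold its priming dial

ROBOT

A 6-joint arm with a two-finger parallel gripper is mounted at the origin on the work surface. World frame = base frame: x ahead of the robot, y to its left, z up, the work surface at z = 0. Lengths are in m, angles in rad, forces in N, time in s.
With the tool pointing down it reaches from about 0.275 to 0.725 m from the base axis. Payload 5.6 kg.
Tool frame: the origin (TCP) lies between the finger pads; the fingertips stand 25 mm ahead of it and the grasp point (between the pads) lies 6 mm ahead of it; z points along the fingers, y is the line along which they close (so a half turn about z gives the same grasp; the last joint's range is limited). The gripper opens to 85 mm and grips with 20 to 120 N. Pads are 22 mm wide; open, the fingers measure 114 mm over their backs; the gripper's body (76 mm by 85 mm) begins 54 mm behind the grasp point. The pads swing forward as they close: fully open they stand 13 mm farther back than shut.
Start: joints at [1.503, 0.255, 0.108, 0, -1.424, -0.285], TCP at [0.19, 0.516, 0.256] pointing down, gripper open.
Joint ranges: [-2.95, 2.95], [-1.21, 1.97], [-1.09, 1.5], [-2.87, 1.71], [-2.94, -0.07], [-3.05, 3.05]. Speed limits (rad/s): [2.57, 2.57, 3.14, 3.14, 3.14, 3.14].

INTERFACE

Orientations are given as a 3x3 rotation matrix whose columns are the frame's x, y, z axes.
In Python, from workcell import get_state, grab_frame, camera_model, hand_in gives the robot as it stands.
- The arm moves only by the tool drive_tool, never from a script. Its argument "commands" is a list of rows, each a list of 2 entries, a list of its own where there are three numbers: the shift along the tool's x, y, z in m, then the turn, a rotation vector about the tool's x, y, z in rad. In form: [[[tx, ty, tz], [ax, ay, az]], ...]. A call has 1 to 20 rows; each row shifts and turns the commanded pose from where the row before left it, along the tool's axes as they then stand; what a row does not reach is not made up. A row lasts 1/12 s, in which the tool goes at most 41.7 mm and 7.16 degrees, less where a joint would pass 70% of its speed; a pose out of reach is approached as far as the arm can. A call with a gripper value outside its range is refused whole. "claw" is the finger opening in m, from 0 to 0.0854, set as the call begins (left out, the last holds). The fingers move at their own pace and stop on an object; "force" is the grip in N (left out, the last holds). Time passes only in rows, so rows that do not move let the fingers close. It gives the time, the measured TCP pose, the force, the opening and the grip force at its end, in the units of the state.
- get_state(): the state, without advancing time (a new reading comes with each control period).
- grab_frame(name): name is "scene" or "top"; returns (picture, depth): 480x640x3 uint8, red, green, blue; 480x640 float32, m along the optical axis (not along the pixel's ray), 0 where there is no reading.
- camera_model(name): a dict with "fovy" (degrees; the focal length in pixels is half the picture's height over the tangent of half this angle, whatever the lens; pixels are square), "cx", "cy" (the principal point, pixels), "k1" (the pictures are not rectified: a ray, as slopes to the right and down, at radius r is drawn at 1 + k1 r^2 times it, then the intrinsics apply), "rvec" (rotation vector, rad) and "tvec" (3), from world to camera coordinates, as OpenCV has them. Camera axes: x right, y down, z forward; pixel columns grow to the right and rows downward; lengths in m; the calibration is good to about 2 mm. A picture is of the moment at which its call begins. camera_model takes no time and is no camera call.
- hand_in(): hands the job in; it is judged then, once.
The state is a dict: "time": time; "joint_positions": joint angles; "joint_vel": joint speeds; "tau": joint torques, N m; "tool_pos": TCP position; "eef_rot": TCP orientation; "wrist_force": force on the tool from outside, world axes, zero at the start; "wrist_torque": the same for the moment, N m; "finger_gap": finger opening in m; "grasp_force": force on a finger pad.
Only numpy, scipy, OpenCV 4.12 (cv2) and the standard library are available. Lean on these libraries where they do the work, as an engineer would, in place of code of your own. Each camera call takes 0.05 s, during which the arm holds its last target. There are 200 camera calls.

TASK

Take the flat scent cartridge out of its aluminium stand and slide it all the way down into the slot in the top of the grey scent diffuser. Then, with the gripper fingers, push the diffuser's spring-return dial round clockwise by its upright post, past the first two clicks to the third (nose of the dial in line with the third rib, not on to the end stop), and finish while still holding it there against its spring. Leave the jars, mug, brush and valve tool where they are.

Things in the scene. Friction and masses are not known exactly. Their poses are not given: they have to be found in the camera images.
- diffuser: scent diffuser, grey box fixed to the counter, 160 (x) by 260 (y) by 100 mm high, x axis within 0.3 rad of the world's. Origin: centre of underside. On its flat top: the slot at local (0, +82.5) mm and the dial, axis at (0, -50). A round mark shows the dial nose's rest place; clockwise of it three raised radial black ribs (3 mm high, 66 to 78 mm from the axis) show clicks 1, 2, 3
- slot (a point): centre of the slot's mouth, at the level of the diffuser's top; axes as the diffuser. The slot runs along the diffuser's x: a funnel 79 by 25 mm at the top narrows over the first 6 mm to a straight slot 67 mm long and 13 mm wide; its flat floor lies 50 mm below the mouth
- cartridge: flat scent cartridge, grey plastic slab with perforated tin panels, 64 mm wide (x), 10 thick (y), 95 tall (z), about 80 g, the same either way round. Origin: centre of its lower end. It starts upright in its stand, lower end 10 mm above the counter; fully home in the slot its lower end is 50 mm above the counter and 45 mm of it stands out of the top
- rack: the cartridge's stand, an aluminium block fixed to the counter, 100 (x) by 60 (y) by 30 mm high with a 20 mm deep, 68 by 14 mm pocket along its x; origin: centre of underside
- dial_axis (a point): on the dial's vertical axis, at the upper face of the dial, 111 mm above the counter; fixed to the diffuser, axes as the diffuser. The dial is a black disc 104 mm across, 10 mm thick, with a nose in line with the post reaching 64 mm from the axis. A torsion spring (0.14 N m at rest, 0.29 at 1.2 rad, humps add up to 0.1) returns it to 0 when let go: the clicks do not hold it
- post (a point): centre of the top end of the dial's upright steel post, 155 mm above the counter; moves with the dial. The post is 14 mm in diameter and stands 44 mm above the disc, 43 mm from the dial's axis; it can be pushed with closed fingers or gripped from above and led round
- dial (a joint): angle of the dial (rad): 0 at rest, growing clockwise seen from above. At value q the post lies from the axis in the direction -60 degrees minus q in the diffuser's frame (counterclockwise from its +x). Sprung clicks at 0.4, 0.8 and 1.2 rad, humps to push over at 0.2, 0.6, 1.0 and 1.4, end stop at 1.65. It takes 3 to 9 N at the post
- turntable: fixed white melamine turntable, 200 mm across, top 24 mm above the counter, at the far side; origin: centre of underside
- mug: green enamel mug, 80 mm across, 85 mm tall, handle at its +y; stands near the cartridge's stand; bystander. Origin: centre of underside
- brush: pink dashboard brush, about 195 mm long (its x), 40 mm wide, 30 mm high, lying on the robot's side of the diffuser; bystander. Origin: underside, 14 mm from mid length
- valve_tool: chrome valve stem tool, 112 mm long (its x), 45 mm cross bar, 12 mm high, lying near the cartridge's stand; bystander. Origin: underside, near mid length
- jar0: squat glass scent jar, 62 mm across, 56 mm tall, perforated tin lid; stands on the white turntable; bystander. Origin: centre of underside
- jar1: squat glass scent jar, 62 mm across, 56 mm tall, perforated tin lid; stands on the white turntable; bystander. Origin: centre of underside
- jar2: squat glass scent jar, 62 mm across, 56 mm tall, perforated tin lid; stands on the white turntable; bystander. Origin: centre of underside
- jar3: squat glass scent jar, 62 mm across, 56 mm tall, perforated tin lid; stands on the white turntable; bystander. Origin: centre of underside
Not all that is in view belongs to the job. What is shaped like the cartridge but pink or red is not meant.

How it is judged:
On the way, in this order (a step that is already met when the one before it is completed fails the run):
1. the cartridge is fully home in the diffuser's slot, with the dial still at rest (z of cartridge in the frame of diffuser below 0.055 m and horizontal distance between cartridge and slot below 0.005 m and angle between cartridge's own z axis and vertical below 0.07 rad and angle between the x axis of cartridge and the x axis of diffuser, either way round below 0.1 rad and value of joint dial below 0.15 rad), for 0.2 s.
2. the dial is held by the fingers at the third click (value of joint dial between 1.04 and 1.36 rad and contact force between the fingers and dial above 1 N), for 0.5 s.
At the end, for the whole second after the job is handed in: Cartridge in the slot, out of the fingers: lower end within 5 mm of the floor and of the slot's centre, upright within 0.07 rad, in line within 0.1 rad. Dial still, between 1.04 and 1.36 rad (third click 1.2), fingers pressing on it with over 1 N (all of step 2 and z of cartridge in the frame of diffuser below 0.055 m and horizontal distance between cartridge and slot below 0.005 m and angle between cartridge's own z axis and vertical below 0.07 rad and angle between the x axis of cartridge and the x axis of diffuser, either way round below 0.1 rad and velocity of joint dial between -0.1 and 0.1 rad/s and contact force between the fingers and cartridge below 0.2 N); the arm keeps its last pose, push and grip.
It fails at once if a bystander (jar, mug, brush or valve tool) is moved more than 30 mm (distance of any of mug, brush, valve_tool, jar0, jar1, jar2, jar3 from where it was at the start of the episode above 0.03 m).
It also fails if it takes over 64 s, if anything falls off the work surface, if the arm or the gripper's body presses on something with over 40 N, if the wrist force passes 120 N, or if a joint passes its speed limit or range.

## Working session

There is one attempt and no reset: what is moved stays moved. The work goes in short steps, Python scripts to look and compute and a tool call to move; the robot and the scene stay as the last step left them, time stands still between calls to the robot, and variables do not carry over. Pictures are saved under pics/ and viewed, at most 10 in all, crops included, and the job is handed in when it is done.

Besides the shell and the picture viewer there is one more tool, called after "Request:" as name(argument=value, ...) on one line, values as JSON. drive_tool: Moves the arm, as the interface text tells. Its arguments: {"type":"object","properties":{"commands":{"type":"array","items":{"type":"array"}},"claw":{"type":"number"},"force":{"type":"number"}},"required":["commands"]}

```bash
mkdir -p pics; cat > h.py <<'E'
import numpy as np, cv2
from workcell import *
def cam(n):
    m=camera_model(n); f=240/np.tan(np.radians(m['fovy'])/2)
    R=cv2.Rodrigues(np.array(m['rvec'],float))[0]; t=np.array(m['tvec'],float).ravel()
    return m,f,R,t
def rays(n,uv):
    m,f,R,t=cam(n); K=np.array([[f,0,m['cx']],[0,f,m['cy']],[0,0,1]])
    p=cv2.undistortPoints(np.array(uv,float).reshape(-1,1,2),K,np.array([m['k1'],0,0,0.]),).reshape(-1,2)
    d=np.c_[p,np.ones(len(p))]
    return -R.T@t, d@R   # origin, dirs (depth-scaled)
def onplane(n,uv,z):
    o,d=rays(n,uv); return o+d*((z-o[2])/d[:,2])[:,None]
def cloud(n,depth):
    v,u=np.mgrid[0:480,0:640]; o,d=rays(n,np.c_[u.ravel(),v.ravel()])
    return (o+d*depth.ravel()[:,None]).reshape(480,640,3)
def proj(n,P):
    m,f,R,t=cam(n); K=np.array([[f,0,m['cx']],[0,f,m['cy']],[0,0,1]])
    return cv2.projectPoints(np.array(P,float).reshape(-1,1,3),R,t,K,np.array([m['k1'],0,0,0.]))[0].reshape(-1,2)
E
python3 - <<'E'
from h import *
for n in('scene','top'):
    p,d=grab_frame(n); cv2.imwrite(f'pics/{n}0.png',p[:,:,::-1]); np.savez(f'{n}0.npz',p=p,d=d)
    m,f,R,t=cam(n); print(n,m,-R.T@t)
s=get_state(); print({k:np.round(v,3).tolist() for k,v in s.items()})
E
```

```text
scene {'fovy': 42.43545123714706, 'cx': 317.82021715563565, 'cy': 228.87405709211146, 'k1': -0.20806716972667472, 'rvec': array([ 1.47892714,  2.10836683, -0.85209323]), 'tvec': array([ 0.24033788, -0.31471715,  1.54680731])} [1.30149826 0.22128604 0.89808508]
top {'fovy': 51.70058767003779, 'cx': 322.35659426196725, 'cy': 241.21392472930543, 'k1': -0.12950577654321974, 'rvec': array([ 2.12366996, -2.14310137,  0.15879298]), 'tvec': array([-0.03514487,  0.61076949,  0.93213133])} [ 0.45472578 -0.05058962  1.01676374]
{'time': 0.1, 'joint_positions': [1.503, 0.256, 0.107, -0.0, -1.424, -0.285], 'joint_vel': [0.001, -0.001, 0.001, 0.001, 0.001, -0.001], 'tau': [-0.002, -38.76, 23.847, 5.378, -0.004, 0.0], 'tool_pos': [0.19, 0.516, 0.255], 'eef_rot': [[0.938, -0.346, -0.001], [-0.346, -0.938, -0.002], [0.0, 0.002, -1.0]], 'wrist_force': [0.075, 0.409, 0.143], 'wrist_torque': [0.013, 0.032, 0.026], 'grasp_force': 0.0, 'finger_gap': 0.085}
```

View pics/scene0.png

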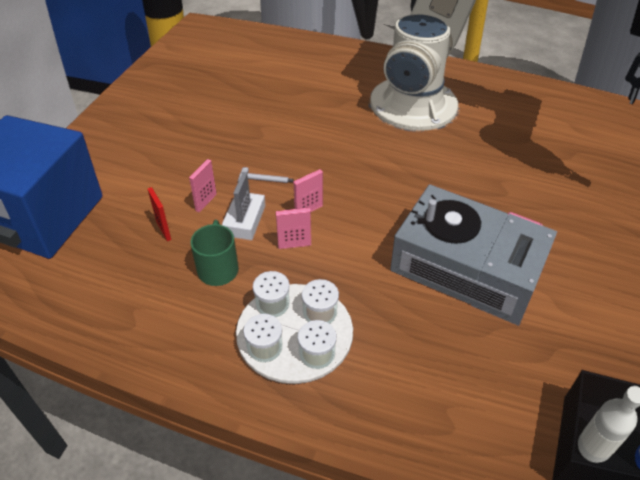

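View pics/top0.png

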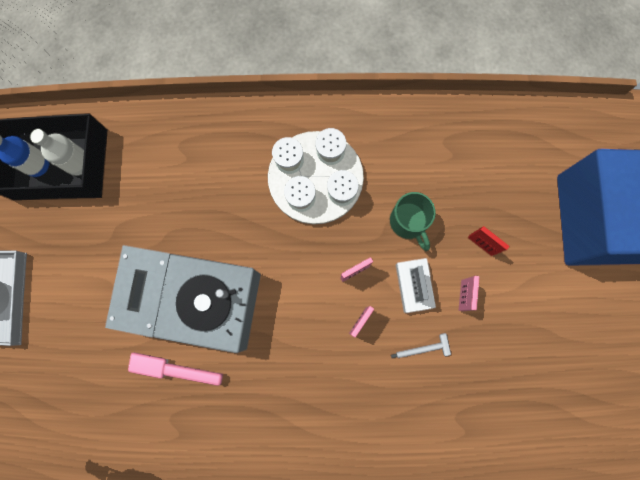

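The top view shows the diffuser (slot near pixel 137,290; dial 202,302; post 220,294), and the grey cartridge in its stand at about (417,286). The pink and red slabs are decoys. In the scene view the stand is at about (243,210) and the diffuser at (475,250).

```bash
cat > m.py <<'E'
from h import *
def fit(P,name):
    r=cv2.minAreaRect((P[:,:2]*1000).astype(np.float32)); print(name,'n',len(P),'c',np.round(r[0],1),'size',np.round(r[1],1),'ang',round(r[2],1),'z',np.round(np.percentile(P[:,2],[5,50,95])*1000,1))
for n,box in (('top',(390,450,250,320)),('scene',(215,275,165,245))):
    z=np.load(n+'0.npz'); C=cloud(n,z['d']); p=z['p'].astype(int); sat=p.max(2)-p.min(2)
    u0,u1,v0,v1=box; m=np.zeros((480,640),bool); m[v0:v1,u0:u1]=1
    grey=m&(sat<30)&(z['d']>0)
    print(n,'counter z',np.median(C[400:420,300:340,2]) if n=='top' else np.median(C[150:170,300:330,2]))
    for lo,hi,l in((.095,.125,'cart top'),(.05,.125,'cart body'),(.024,.037,'rack top')):
        k=grey&(C[...,2]>lo)&(C[...,2]<hi)
        if k.sum()>5: fit(C[k],n+' '+l)
for n,box in (('top',(95,270,235,365)),('scene',(385,565,175,325))):
    z=np.load(n+'0.npz'); C=cloud(n,z['d']); p=z['p'].astype(int); sat=p.max(2)-p.min(2)
    u0,u1,v0,v1=box; m=np.zeros((480,640),bool); m[v0:v1,u0:u1]=1
    k=m&(z['d']>0)&(C[...,2]>.09)&(C[...,2]<.12); fit(C[k],n+' diff top')
    k=m&(z['d']>0)&(C[...,2]>.145)&(C[...,2]<.17); 
    if k.sum()>3: fit(C[k],n+' post'); print(C[k].mean(0))
    # slot: dark pixels on top plane ; label: white
    g=p.max(2)
    for nm,mm,zz in (('dark',(g<75)&m,.1),('white',(g>215)&(sat<30)&m,.111)):
        nc,lab,st,ce=cv2.connectedComponentsWithStats(mm.astype(np.uint8))
        for i in range(1,nc):
            if st[i,4]>40:
                v,u=np.where(lab==i); P=onplane(n,np.c_[u,v],zz); fit(P,f'{n} {nm} {ce[i].round()}')
E
python3 m.py
python3 - <<'E'
import cv2,numpy as np
p=cv2.imread('pics/top0.png')
a=cv2.resize(p[235:365,100:270],None,fx=3,fy=3,interpolation=cv2.INTER_CUBIC);b=cv2.resize(p[250:320,390:450],None,fx=4,fy=4)
o=np.zeros((390,760,3),np.uint8);o[:390,:510]=a;o[:280,515:755]=b;cv2.imwrite('pics/c1.png',o)
E
```

```text
top counter z 0.0008272198293319821
top cart top n 213 c [ 522.6 -225.7] size [62.4 11.9] ang 10.3 z [ 98.7 105.1 108.2]
top cart body n 368 c [ 542.1 -227.6] size [ 26.2 100.6] ang 82.7 z [ 55.4 102.8 107.6]
top rack top n 1079 c [ 523.3 -226.4] size [99.1 61.5] ang 8.4 z [26.9 30.3 33.6]
scene counter z 0.0022005234789803096
scene cart top n 177 c [ 523.2 -223.5] size [66.  11.4] ang 9.6 z [ 96.5 105.6 108.6]
scene cart body n 644 c [ 579.6 -224. ] size [174.5  48.5] ang 15.5 z [ 53.3  79.8 107.4]
scene rack top n 795 c [ 545.8 -221.8] size [151.8  61.4] ang 9.7 z [26.5 32.4 35.6]
top diff top n 11218 c [497.  229.4] size [262.1 160.5] ang 80.1 z [ 97.6 101.1 113.1]
top post n 59 c [504.2 138.5] size [13.1 12.3] ang 89.5 z [148.2 155.5 157.9]
[0.50386306 0.13788276 0.15492842]
top dark [136. 290.] n 366 c [512.2 311.9] size [19.1 71.9] ang 80.5 z [100. 100. 100.]
top dark [250. 311.] n 528 c [472.7  94.1] size [ 12.8 149.8] ang 80.1 z [100. 100. 100.]
top dark [203. 303.] n 2057 c [488.5 181.6] size [103.1 101.6] ang 63.7 z [100. 100. 100.]
top white [202. 302.] n 200 c [488.5 181.8] size [27.5 28.2] ang 0.0 z [111. 111. 111.]
scene diff top n 9308 c [496.9 230. ] size [261.3 165.6] ang 80.0 z [ 96.9 102.5 114.6]
scene post n 58 c [503.7 141.4] size [11.5 13.3] ang 55.1 z [147.  154.8 158.3]
[0.50573082 0.14118616 0.15360266]
scene dark [452. 222.] n 1630 c [479.8 181.7] size [102.7 109.6] ang 63.0 z [100. 100. 100.]
scene dark [524. 249.] n 143 c [508.5 319.5] size [73.1 18.9] ang 2.4 z [100. 100. 100.]
scene dark [457. 284.] n 1456 c [622.3 214.3] size [172.7  32.4] ang 80.0 z [100. 100. 100.]
scene white [453. 217.] n 115 c [481.6 181.1] size [23.1 25.9] ang 19.9 z [111. 111. 111.]
```

View pics/c1.png

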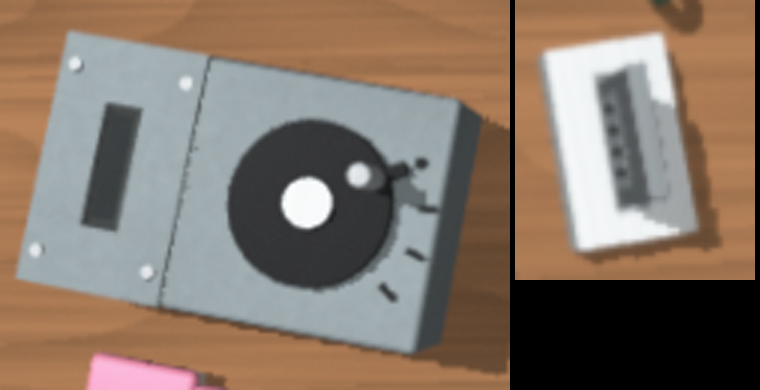

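The crop shows the slot long side along diffuser x, the post at rest by the round mark with the three ribs clockwise of it, and the cartridge upright in its pocket. Both views agree:

| Thing | Position (mm) | Yaw / height |
|---|---|---|
| Cartridge | (523, -225) | yaw 9.3°, top at z 105 |
| Diffuser | (497, 229.5) | yaw -9.9° |
| Slot | (511.5, 311) | |
| Dial axis | (488.5, 181) | |

I'll move now.

Request:
drive_tool(commands=[[[0,0,0],[0,0,-0.103]],[[0,0,0],[0,0,-0.103]],[[0,0,0],[0,0,-0.103]],[[0,0,0],[0,0,-0.103]],[[0,0,0],[0,0,-0.103]],[[0.0087,0.0327,0],[0,0,0]],[[0.0087,0.0327,0],[0,0,0]],[[0.0087,0.0327,0],[0,0,0]],[[0.0087,0.0327,0],[0,0,0]],[[0.0087,0.0327,0],[0,0,0]],[[0.0087,0.0327,0],[0,0,0]],[[0.0087,0.0327,0],[0,0,0]],[[0.0087,0.0327,0],[0,0,0]],[[0.0087,0.0327,0],[0,0,0]],[[0.0087,0.0327,0],[0,0,0]],[[0.0087,0.0327,0],[0,0,0]],[[0.0087,0.0327,0],[0,0,0]],[[0.0087,0.0327,0],[0,0,0]],[[0,0,0],[0,0,0]]], claw=0.04, force=40)

```text
time: 1.68
tool_pos: [0.3712, 0.1106, 0.2561]
eef_rot: [[0.988, 0.157, -0.0], [0.157, -0.988, -0.002], [-0.001, 0.002, -1.0]]
wrist_force: [-0.4, -0.1, -0.8]
finger_gap: 0.0401
grasp_force: 0.0
```

```bash
cat > d.py <<'E'
import sys
from h import *
from scipy.spatial.transform import Rotation as Ro
# target x y z(mm) yaw(deg): turn (do first) in present tool axes, then shift in the turned axes
x,y,z,w=map(float,sys.argv[1:5]); s=get_state(); R=np.array(s['eef_rot']); a=np.radians(w)
T=np.array([[np.cos(a),np.sin(a),0],[np.sin(a),-np.cos(a),0],[0,0,-1]])
print('t',s['time'],'pos',np.round(s['tool_pos'],4),'j',np.round(s['joint_positions'],2),'F',np.round(s['wrist_force'],1),'gap',s['finger_gap'],'g',s['grasp_force'])
print('turn',np.round(Ro.from_matrix(R.T@T).as_rotvec(),4),'shift mm',np.round(T.T@(np.array([x,y,z])-1000*np.array(s['tool_pos'])),1))
E
python3 d.py 523 -225 256 9.3
```

```text
t 1.6833 pos [0.3712 0.1106 0.2561] j [ 0.7  -0.07 -0.26  0.   -1.39  1.03] F [-0.4 -0.1 -0.8] gap 0.04006644625844136 g 0.0
turn [ 0.0015  0.0006 -0.0051] shift mm [9.560e+01 3.558e+02 1.000e-01]
```

Request:
drive_tool(commands=[[[0.008,0.0297,0],[0,0,-0.005]],[[0.008,0.0297,0],[0,0,0]],[[0.008,0.0297,0],[0,0,0]],[[0.008,0.0297,0],[0,0,0]],[[0.008,0.0297,0],[0,0,0]],[[0.008,0.0297,0],[0,0,0]],[[0.008,0.0297,0],[0,0,0]],[[0.008,0.0297,0],[0,0,0]],[[0.008,0.0297,0],[0,0,0]],[[0.008,0.0297,0],[0,0,0]],[[0.008,0.0297,0],[0,0,0]],[[0.008,0.0297,0],[0,0,0]],[[0,0,0.02],[0,0,0]],[[0,0,0.03],[0,0,0]],[[0,0,0.03],[0,0,0]],[[0,0,0.02],[0,0,0]],[[0,0,0],[0,0,0]],[[0,0,0],[0,0,0]]])

```text
time: 3.18
tool_pos: [0.5236, -0.2205, 0.1557]
eef_rot: [[0.986, 0.167, -0.003], [0.167, -0.986, -0.0], [-0.003, -0.0, -1.0]]
wrist_force: [-0.2, -0.0, 1.1]
finger_gap: 0.04
grasp_force: 0.0
```

```bash
python3 d.py 523 -225 95 9.3; python3 - <<'E'
from h import *
for n in('scene','top'):
    p,d=grab_frame(n); np.savez(f'{n}1.npz',p=p,d=d)
    c=proj(n,[.523,-.225,.1])[0].astype(int); print(c)
    x0,y0=max(c[0]-60,0),c[1]-60
    cv2.imwrite(f'{n}c.png',cv2.resize(p[y0:y0+110,x0:x0+120,::-1],None,fx=3.3,fy=3.3))
cv2.imwrite('pics/c2.png',np.hstack([cv2.imread('scenec.png'),cv2.imread('topc.png')]))
E
```

```text
t 3.1833 pos [ 0.5236 -0.2205  0.1557] j [-0.12  0.34 -0.03  0.   -1.2   1.86] F [-0.2 -0.   1.1] gap 0.03997704269636329 g 0.0
turn [-0.0004  0.0027  0.0051] shift mm [-1.3  4.3 60.7]
[239 185]
[421 282]
```

View pics/c2.png

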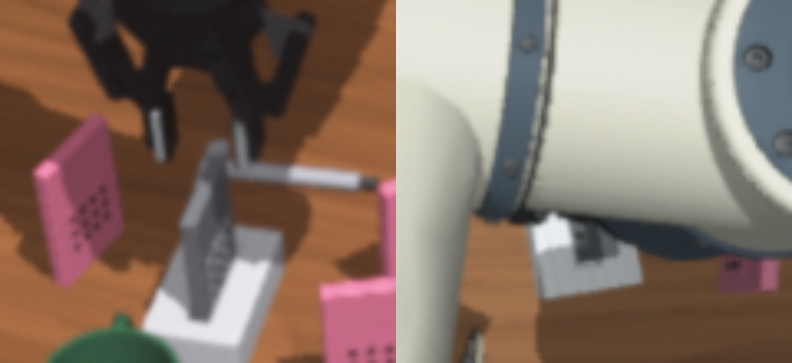

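The open fingers straddle the cartridge above it, and the pink decoys are clear. I'll go down and grip.

Request:
drive_tool(commands=[[[-0.0013,0.0043,0],[0,0,0.005]],[[0,0,0.015],[0,0,0]],[[0,0,0.015],[0,0,0]],[[0,0,0.015],[0,0,0]],[[0,0,0.0155],[0,0,0]],[[0,0,0],[0,0,0]],[[0,0,0],[0,0,0]]])

```text
time: 3.87
tool_pos: [0.5238, -0.2254, 0.0966]
eef_rot: [[0.987, 0.161, 0.0], [0.161, -0.987, -0.0], [0.0, 0.0, -1.0]]
wrist_force: [0.7, -0.1, 1.0]
finger_gap: 0.04
grasp_force: 0.0
```

Request:
drive_tool(commands=[[[0,0,0],[0,0,0]],[[0,0,0],[0,0,0]],[[0,0,0],[0,0,0]],[[0,0,0],[0,0,0]],[[0,0,0],[0,0,0]],[[0,0,0],[0,0,0]],[[0,0,0],[0,0,0]],[[0,0,0],[0,0,0]]], claw=0, force=40)

```text
time: 4.53
tool_pos: [0.5245, -0.2254, 0.0974]
eef_rot: [[0.987, 0.162, 0.003], [0.162, -0.987, -0.001], [0.003, 0.002, -1.0]]
wrist_force: [0.0, 0.5, 5.4]
finger_gap: 0.0089
grasp_force: 40.2
```

```bash
python3 d.py 523 -225 95 9.3
```

```text
t 4.5333 pos [ 0.5245 -0.2254  0.0974] j [-0.13  0.39 -0.12  0.   -1.06  1.86] F [0.  0.5 5.4] gap 0.008937166272848678 g 40.167415738105774
turn [ 0.0015 -0.0025  0.0003] shift mm [-1.4 -0.7  2.4]
```

Request:
drive_tool(commands=[[[0,0,-0.01],[0,0,0]],[[0,0,-0.015],[0,0,0]],[[0,0,-0.025],[0,0,0]],[[0,0,-0.03],[0,0,0]],[[0,0,-0.03],[0,0,0]],[[0,0,-0.03],[0,0,0]],[[0,0,-0.03],[0,0,0]],[[0,0,0],[0,0,0]],[[0,0,0],[0,0,0]]])

```text
time: 5.28
tool_pos: [0.5241, -0.2251, 0.2682]
eef_rot: [[0.987, 0.161, 0.004], [0.161, -0.987, -0.0], [0.004, 0.001, -1.0]]
wrist_force: [-0.5, -0.3, -2.1]
finger_gap: 0.0096
grasp_force: 39.7
```

```bash
python3 d.py 511.5 311 267 -9.9; python3 - <<'E'
from h import *
s=get_state(); c0=np.array(s['tool_pos'])
for n in('scene',):
    p,d=grab_frame(n); c=proj(n,c0-[0,0,.04])[0].astype(int); print(c)
    x0,y0=max(c[0]-75,0),max(c[1]-75,0)
    cv2.imwrite(f'pics/c3.png',cv2.resize(p[y0:y0+150,x0:x0+150,::-1],None,fx=3,fy=3))
E
```

```text
t 5.2833 pos [ 0.5241 -0.2251  0.2682] j [-0.13  0.29  0.19 -0.   -1.46  1.86] F [-0.5 -0.3 -2.1] gap 0.009601677189622527 g 39.662861824035645
turn [ 0.0004 -0.0043  0.335 ] shift mm [-104.6 -526.     1.2]
[233 132]
```

View pics/c3.png

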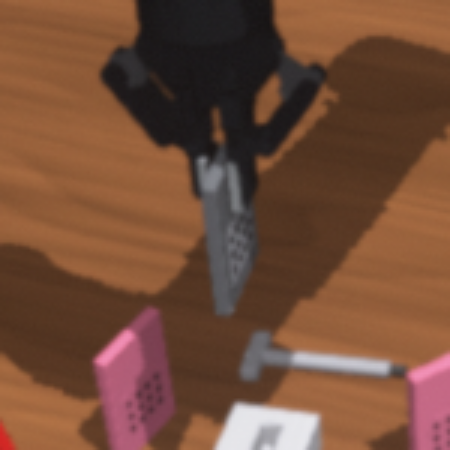

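The cartridge is out of the stand and hangs upright in the fingers. Next I carry it to the slot.

Request:
drive_tool(commands=[[[0,0,0],[0,0,0.084]],[[0,0,0],[0,0,0.084]],[[0,0,0],[0,0,0.084]],[[0,0,0],[0,0,0.083]],[[-0.0058,-0.0292,0],[0,0,0]],[[-0.0058,-0.0292,0],[0,0,0]],[[-0.0058,-0.0292,0],[0,0,0]],[[-0.0058,-0.0292,0],[0,0,0]],[[-0.0058,-0.0292,0],[0,0,0]],[[-0.0058,-0.0292,0],[0,0,0]],[[-0.0058,-0.0292,0],[0,0,0]],[[-0.0058,-0.0292,0],[0,0,0]],[[-0.0058,-0.0292,0],[0,0,0]],[[-0.0058,-0.0292,0],[0,0,0]],[[-0.0058,-0.0292,0],[0,0,0]],[[-0.0058,-0.0292,0],[0,0,0]],[[-0.0058,-0.0292,0],[0,0,0]],[[-0.0058,-0.0292,0],[0,0,0]],[[-0.0058,-0.0292,0],[0,0,0]],[[-0.0058,-0.0292,0],[0,0,0]]])

```text
time: 7.0
tool_pos: [0.5114, 0.2522, 0.2643]
eef_rot: [[0.985, -0.172, -0.003], [-0.172, -0.985, -0.002], [-0.003, 0.002, -1.0]]
wrist_force: [0.1, 0.3, -0.5]
finger_gap: 0.0094
grasp_force: 39.6
```

Request:
drive_tool(commands=[[[-0.006,-0.028,0],[0,0,0]],[[-0.006,-0.028,0],[0,0,0]],[[0,0,0],[0,0,0]],[[0,0,0],[0,0,0]],[[0,0,0],[0,0,0]]])

```text
time: 7.42
tool_pos: [0.5098, 0.3079, 0.2646]
eef_rot: [[0.985, -0.172, -0.002], [-0.172, -0.985, -0.002], [-0.002, 0.002, -1.0]]
wrist_force: [0.1, -0.4, 0.6]
finger_gap: 0.0096
grasp_force: 39.6
```

```bash
python3 d.py 511.5 311 267 -9.9; python3 - <<'E'
from h import *
s=get_state(); tcp=np.array(s['tool_pos'])
for n in('scene','top'):
    p,d=grab_frame(n); np.savez(n+'2.npz',p=p,d=d); C=cloud(n,d)
    a=p.astype(int); m=(a.max(2)-a.min(2)<30)&(d>0)&(C[...,2]>.175)&(C[...,2]<.235)&(abs(C[...,0]-tcp[0])<.05)&(abs(C[...,1]-tcp[1])<.03)
    P=C[m]
    print(n,len(P))
    if len(P)>20:
        print(P.min(0),P.max(0))
        for lo in (.175,.19,.205,.22):
            k=P[(P[:,2]>lo)&(P[:,2]<lo+.015)]
            if len(k)>8:
                r=cv2.minAreaRect((k[:,:2]*1000).astype(np.float32)); print(lo,len(k),np.round(r[0],1),np.round(r[1],1),round(r[2],1))
    c=proj(n,tcp-[0,0,.1])[0].astype(int); x0,y0=max(c[0]-70,0),max(c[1]-90,0)
    cv2.imwrite(n+'c.png',cv2.resize(p[y0:y0+150,x0:x0+130,::-1],(390,450)))
cv2.imwrite('pics/c4.png',np.hstack([cv2.imread('scenec.png'),cv2.imread('topc.png')]))
E
```

```text
t 7.4167 pos [0.5098 0.3079 0.2646] j [ 0.81  0.35  0.26 -0.   -1.48  0.59] F [ 0.1 -0.4  0.6] gap 0.009643266302843696 g 39.6446031332016
turn [0.0022 0.0017 0.0003] shift mm [ 1.2 -3.4 -2.4]
scene 183
[0.49931713 0.29840729 0.17999595] [0.54135254 0.31604654 0.23480397]
0.175 33 [524.6 309.8] [10.2 34.3] 61.4
0.19 43 [524.4 306. ] [10.9 33.4] 81.2
0.205 53 [519.3 307.8] [ 9.8 42.5] 78.6
0.22 54 [522.4 310.9] [ 9.1 39.3] 63.5
top 365
[0.47531417 0.29631963 0.17834209] [0.53880336 0.30970082 0.23484062]
0.175 97 [506.8 302.8] [ 3.3 63.2] 80.5
0.19 95 [506.1 302.4] [ 4.  62.7] 79.7
0.205 75 [506.8 302.6] [ 3.8 64.2] 81.4
0.22 98 [506.9 302.6] [ 3.9 62.7] 79.7
```

View pics/c4.png

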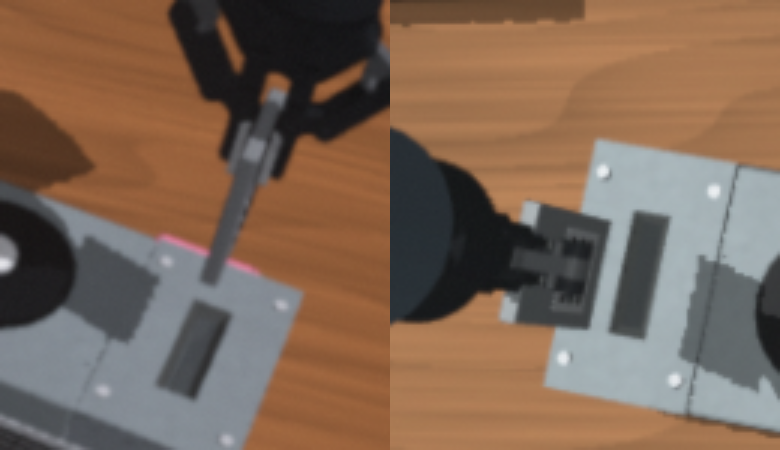

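The cartridge hangs upright and aligned with the slot, about 4 mm short of centre in each axis. I'll correct that and go down to just above the mouth.

Request:
drive_tool(commands=[[[0.0034,-0.0039,0],[0,0,0]],[[0,0,0.015],[0,0,0]],[[0,0,0.02],[0,0,0]],[[0,0,0.02],[0,0,0]],[[0,0,0.009],[0,0,0]],[[0,0,0],[0,0,0]],[[0,0,0],[0,0,0]],[[0,0,0],[0,0,0]]])

```text
time: 8.18
tool_pos: [0.5151, 0.3118, 0.2034]
eef_rot: [[0.985, -0.172, 0.002], [-0.172, -0.985, 0.001], [0.002, -0.002, -1.0]]
wrist_force: [0.4, 0.2, 0.1]
finger_gap: 0.0096
grasp_force: 39.6
```

```bash
python3 d.py 512.5 311.4 137 -9.9; python3 - <<'E'
from h import *
s=get_state(); tcp=np.array(s['tool_pos'])
for n in('scene','top'):
    p,d=grab_frame(n); np.savez(n+'3.npz',p=p,d=d); C=cloud(n,d)
    a=p.astype(int); m=(a.max(2)-a.min(2)<30)&(d>0)&(C[...,2]>.112)&(C[...,2]<.165)&(abs(C[...,0]-tcp[0])<.05)&(abs(C[...,1]-tcp[1])<.03)
    P=C[m]; print(n,len(P))
    if len(P)>8:
        r=cv2.minAreaRect((P[:,:2]*1000).astype(np.float32)); print(np.round(r[0],1),np.round(r[1],1),round(r[2],1),P[:,2].min())
    c=proj(n,tcp-[0,0,.08])[0].astype(int); x0,y0=max(c[0]-60,0),max(c[1]-60,0)
    cv2.imwrite(n+'c.png',cv2.resize(p[y0:y0+110,x0:x0+110,::-1],(396,396)))
cv2.imwrite('pics/c5.png',np.hstack([cv2.imread('scenec.png'),cv2.imread('topc.png')]))
E
```

```text
t 8.1833 pos [0.5151 0.3118 0.2034] j [ 0.8   0.38  0.14  0.   -1.34  0.59] F [0.4 0.2 0.1] gap 0.009607552728571046 g 39.637473821640015
turn [-0.0016 -0.002  -0.0001] shift mm [-2.5  0.8 66.4]
scene 140
[514.7 314.1] [10.6 65.5] 76.7 0.11823118343802708
top 218
[512.1 307. ] [ 4.4 63.7] 78.9 0.11605431759567042
```

View pics/c5.png

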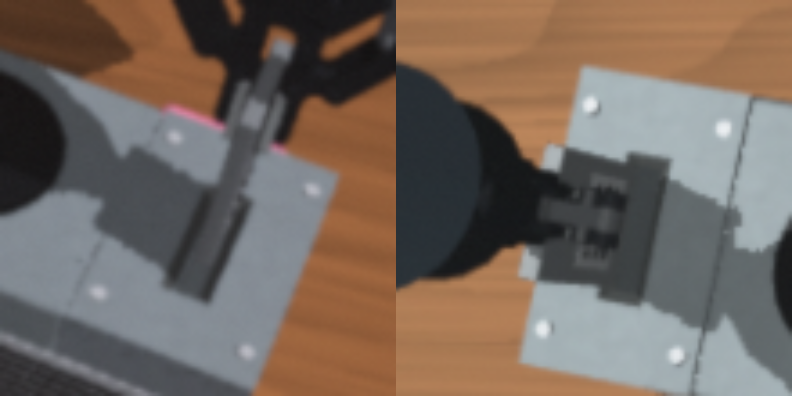

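The cartridge is centred over the mouth to within about 1.5 mm. I'll lower it slowly.

Request:
drive_tool(commands=[[[-0.0015,0.0005,0.003],[0,0,0]],[[0,0,0.006],[0,0,0]],[[0,0,0.006],[0,0,0]],[[0,0,0.006],[0,0,0]],[[0,0,0.006],[0,0,0]],[[0,0,0],[0,0,0]],[[0,0,0],[0,0,0]]])

```text
time: 8.87
tool_pos: [0.5138, 0.3113, 0.1748]
eef_rot: [[0.985, -0.172, 0.002], [-0.172, -0.985, -0.0], [0.002, -0.0, -1.0]]
wrist_force: [5.2, -0.5, -1.6]
finger_gap: 0.0095
grasp_force: 39.8
```

Request:
drive_tool(commands=[[[0,0,0.005],[0,0,0]],[[0,0,0.005],[0,0,0]],[[0,0,0.005],[0,0,0]],[[0,0,0.005],[0,0,0]],[[0,0,0],[0,0,0]],[[0,0,0],[0,0,0]]])

```text
time: 9.37
tool_pos: [0.5135, 0.3113, 0.1544]
eef_rot: [[0.985, -0.172, 0.001], [-0.172, -0.985, -0.0], [0.001, -0.0, -1.0]]
wrist_force: [6.0, -0.5, -1.0]
finger_gap: 0.0095
grasp_force: 39.9
```

Request:
drive_tool(commands=[[[0.001,0,0.004],[0,0,0]],[[0,0,0.004],[0,0,0]],[[0,0,0.004],[0,0,0]],[[0,0,0.003],[0,0,0]],[[0,0,0],[0,0,0]],[[0,0,0],[0,0,0]],[[0,0,0],[0,0,0]]])

```text
time: 9.95
tool_pos: [0.5136, 0.3111, 0.1389]
eef_rot: [[0.985, -0.172, -0.001], [-0.172, -0.985, -0.0], [-0.001, 0.0, -1.0]]
wrist_force: [5.3, -0.8, -2.0]
finger_gap: 0.009
grasp_force: 39.7
```

Request:
drive_tool(commands=[[[0,0,0.002],[0,0,0]],[[0,0,0.002],[0,0,0]],[[0,0,0],[0,0,0]],[[0,0,0],[0,0,0]]])

```text
time: 10.28
tool_pos: [0.5138, 0.3113, 0.1374]
eef_rot: [[0.985, -0.171, 0.001], [-0.171, -0.985, 0.0], [0.001, -0.001, -1.0]]
wrist_force: [0.6, -2.2, 10.2]
finger_gap: 0.0095
grasp_force: 41.5
```

Fz rose to 10 N at TCP z 0.137, so the cartridge is on the floor of the slot. I'll release and retreat.

Request:
drive_tool(commands=[[[0,0,0],[0,0,0]],[[0,0,0],[0,0,0]],[[0,0,0],[0,0,0]],[[0,0,0],[0,0,0]],[[0,0,-0.01],[0,0,0]],[[0,0,-0.02],[0,0,0]],[[0,0,-0.03],[0,0,0]],[[0,0,-0.03],[0,0,0]],[[0,0,-0.02],[0,0,0]],[[0,0,0],[0,0,0]],[[0,0,0],[0,0,0]]], claw=0.04)

```text
time: 11.2
tool_pos: [0.514, 0.3116, 0.2476]
eef_rot: [[0.985, -0.172, 0.002], [-0.172, -0.985, 0.002], [0.002, -0.003, -1.0]]
wrist_force: [-0.1, -1.2, -0.8]
finger_gap: 0.0402
grasp_force: 0.0
```

```bash
python3 d.py 503.5 139 247 -69.9; python3 - <<'E'
from h import *
for n in('scene','top'):
    p,d=grab_frame(n); np.savez(n+'4.npz',p=p,d=d); C=cloud(n,d)
    k=(d>0)&(abs(C[...,0]-.512)<.05)&(abs(C[...,1]-.311)<.025)&(C[...,2]>.125)&(C[...,2]<.16); P=C[k]
    if len(P)>5:
        r=cv2.minAreaRect((P[:,:2]*1000).astype(np.float32)); print(n,len(P),np.round(r[0],1),np.round(r[1],1),round(r[2],1),np.percentile(P[:,2],[50,95]))
    k=(d>0)&(abs(C[...,0]-.504)<.03)&(abs(C[...,1]-.139)<.03)&(C[...,2]>.145)&(C[...,2]<.165); P=C[k]
    if len(P)>5: print(n,'post',len(P),P.mean(0).round(4),((P.min(0)+P.max(0))/2).round(4))
    cv2.imwrite(n+'c.png',cv2.resize(p[170:330,380:570,::-1] if n=='scene' else p[225:365,90:270,::-1],(396,330)))
cv2.imwrite('pics/c6.png',np.hstack([cv2.imread('scenec.png'),cv2.imread('topc.png')]))
E
```

```text
t 11.2 pos [0.514  0.3116 0.2476] j [ 0.8   0.36  0.23 -0.   -1.44  0.59] F [-0.1 -1.2 -0.8] gap 0.04016923914068142 g 0.0
turn [-3.4000e-03 -1.0000e-04  1.0472e+00] shift mm [158.5  69.2   0.6]
scene 214 [510.7 312.7] [10.7 67.7] 79.7 [0.14631255 0.14921247]
scene post 59 [0.5059 0.1411 0.1535] [0.5039 0.141  0.152 ]
top 316 [510.9 311.2] [11.3 63.8] 80.5 [0.14354938 0.14719836]
top post 57 [0.504  0.1381 0.155 ] [0.5043 0.1382 0.1529]
```

View pics/c6.png

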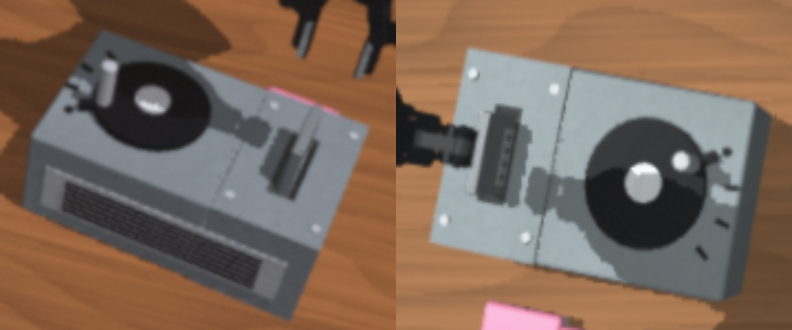

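The cartridge is home, with its centre at (510.9, 311.2) and its top at about 145 mm, and the dial is still at rest. Next I grip the post, closing tangentially.

Request:
drive_tool(commands=[[[0,0,0],[0,0,0.105]],[[0,0,0],[0,0,0.105]],[[0,0,0],[0,0,0.105]],[[0,0,0],[0,0,0.105]],[[0,0,0],[0,0,0.105]],[[0,0,0],[0,0,0.105]],[[0,0,0],[0,0,0.105]],[[0,0,0],[0,0,0.105]],[[0,0,0],[0,0,0.105]],[[0,0,0],[0,0,0.102]],[[0.0264,0.0115,0],[0,0,0]],[[0.0264,0.0115,0],[0,0,0]],[[0.0264,0.0115,0],[0,0,0]],[[0.0264,0.0115,0],[0,0,0]],[[0.0264,0.0115,0],[0,0,0]],[[0.0264,0.0115,0],[0,0,0]],[[0,0,0],[0,0,0]],[[0,0,0],[0,0,0]]], claw=0.05)

```text
time: 12.8
tool_pos: [0.5028, 0.1373, 0.245]
eef_rot: [[0.342, -0.94, -0.002], [-0.94, -0.342, -0.001], [0.0, 0.002, -1.0]]
wrist_force: [-0.2, 1.1, -0.4]
finger_gap: 0.0499
grasp_force: 0.0
```

```bash
python3 d.py 503.7 139.6 145 -69.9
```

```text
t 12.8 pos [0.5028 0.1373 0.245 ] j [ 0.57  0.2   0.01 -0.   -1.38 -0.22] F [-0.2  1.1 -0.4] gap 0.049915557465745226 g 0.0
turn [ 0.0019 -0.0001 -0.002 ] shift mm [ -1.9  -1.7 100. ]
```

Request:
drive_tool(commands=[[[-0.0019,-0.0017,0.01],[0,0,0]],[[0,0,0.02],[0,0,0]],[[0,0,0.02],[0,0,0]],[[0,0,0.02],[0,0,0]],[[0,0,0.018],[0,0,0]],[[0,0,0.01],[0,0,0]],[[0,0,0],[0,0,0]],[[0,0,0],[0,0,0]]])

```text
time: 13.47
tool_pos: [0.5042, 0.1415, 0.1473]
eef_rot: [[0.345, -0.939, -0.001], [-0.939, -0.345, -0.001], [0.001, 0.001, -1.0]]
wrist_force: [-0.1, 0.3, 0.6]
finger_gap: 0.05
grasp_force: 0.0
```

Request:
drive_tool(commands=[[[0,0,0],[0,0,0]],[[0,0,0],[0,0,0]],[[0,0,0],[0,0,0]],[[0,0,0],[0,0,0]],[[0,0,0],[0,0,0]],[[0,0,0],[0,0,0]],[[0,0,0],[0,0,0]]], claw=0, force=30)

```text
time: 14.05
tool_pos: [0.5034, 0.1407, 0.1488]
eef_rot: [[0.344, -0.939, -0.001], [-0.939, -0.344, -0.0], [-0.0, 0.001, -1.0]]
wrist_force: [-6.4, 0.5, 5.6]
finger_gap: 0.0133
grasp_force: 29.2
```

```bash
python3 d.py 503.7 139.6 147 -69.9
python3 - <<'E'
import numpy as np
# chord steps per 0.1 rad with turn-after-shift, tool x radial out, y = clockwise tangent?
q0=np.radians(-69.9); r=43
a=.1; p0=r*np.array([np.cos(q0),np.sin(q0)]); p1=r*np.array([np.cos(q0-a),np.sin(q0-a)])
x=np.array([np.cos(q0),np.sin(q0)]); y=np.array([np.sin(q0),-np.cos(q0)]); print((p1-p0)@x,(p1-p0)@y)
E
```

```text
t 14.05 pos [0.5034 0.1407 0.1488] j [ 0.57  0.26 -0.16 -0.   -1.15 -0.22] F [-6.4  0.5  5.6] gap 0.01325315813867233 g 29.24432873725891
turn [0.0011 0.0002 0.    ] shift mm [1.2 0.1 1.8]
-0.21482089304488927 4.292836915813616
```

Request:
drive_tool(commands=[[[-0.0001,0.0026,0],[0,0,0.06]],[[-0.0001,0.0026,0],[0,0,0.06]],[[-0.0001,0.0026,0],[0,0,0.06]],[[-0.0001,0.0026,0],[0,0,0.06]],[[-0.0001,0.0026,0],[0,0,0.06]],[[-0.0001,0.0026,0],[0,0,0.06]],[[-0.0001,0.0026,0],[0,0,0.06]],[[-0.0001,0.0026,0],[0,0,0.06]],[[-0.0001,0.0026,0],[0,0,0.06]],[[-0.0001,0.0026,0],[0,0,0.06]]])

```text
time: 14.88
tool_pos: [0.4797, 0.1394, 0.149]
eef_rot: [[-0.249, -0.969, 0.003], [-0.969, 0.249, -0.001], [0.0, -0.003, -1.0]]
wrist_force: [2.9, -3.2, -0.2]
finger_gap: 0.013
grasp_force: 29.2
```

```bash
python3 d.py 456.2 152.6 147 -138.65; python3 -c "
from h import *
p=get_state()['tool_pos']; print(-69.9-np.degrees(np.arctan2(p[1]-.181,p[0]-.4885)),np.hypot(p[1]-.181,p[0]-.4885))"
```

```text
t 14.8833 pos [0.4797 0.1394 0.149 ] j [ 0.6   0.22 -0.23  0.   -1.13 -0.85] F [ 2.9 -3.2 -0.2] gap 0.013019829792791848 g 29.226639568805695
turn [-0.0029  0.0009  0.5977] shift mm [ 8.9 25.4  2. ]
32.05632581343146 0.042509293662191465
```

Request:
drive_tool(commands=[[[-0.0001,0.0026,0],[0,0,0.06]],[[-0.0001,0.0026,0],[0,0,0.06]],[[-0.0001,0.0026,0],[0,0,0.06]],[[-0.0001,0.0026,0],[0,0,0.06]],[[-0.0001,0.0026,0],[0,0,0.06]],[[-0.0001,0.0026,0],[0,0,0.06]],[[-0.0001,0.0026,0],[0,0,0.06]],[[-0.0001,0.0026,0],[0,0,0.06]],[[-0.0001,0.0026,0],[0,0,0.06]],[[-0.0001,0.0026,0],[0,0,0.06]],[[0,0,0],[0,0,0]],[[0,0,0],[0,0,0]],[[0,0,0],[0,0,0]],[[0,0,0],[0,0,0]]])

```text
time: 16.05
tool_pos: [0.4579, 0.1523, 0.1489]
eef_rot: [[-0.75, -0.661, 0.002], [-0.661, 0.75, -0.002], [-0.001, -0.003, -1.0]]
wrist_force: [3.3, -5.1, -0.0]
finger_gap: 0.013
grasp_force: 29.3
```

```bash
python3 d.py 456.2 152.6 147 -138.65; python3 - <<'E'
from h import *
p=get_state()['tool_pos']; print('q',-1.22-np.arctan2(p[1]-.181,p[0]-.4885)+0,np.hypot(p[1]-.181,p[0]-.4885))
for n in('scene','top'):
    p,d=grab_frame(n)
    cv2.imwrite(n+'c.png',cv2.resize(p[160:300,380:540,::-1] if n=='scene' else p[235:365,110:270,::-1],(396,340)))
cv2.imwrite('pics/c7.png',np.hstack([cv2.imread('scenec.png'),cv2.imread('topc.png')]))
E
```

```text
t 16.05 pos [0.4579 0.1523 0.1489] j [ 0.65  0.18 -0.27  0.   -1.12 -1.5 ] F [ 3.3 -5.1 -0. ] gap 0.013006011606830304 g 29.331969022750854
turn [-0.0029  0.0005  0.0003] shift mm [1.1 1.3 1.9]
q 1.1691588129155719 0.041936176847993355
```

View pics/c7.png

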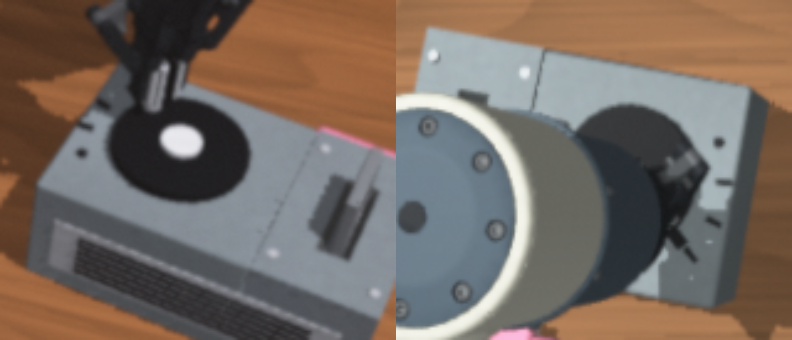

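The nose lies at the third rib (about 685,240 in the right crop), and q is about 1.17 rad. I'll hold there a moment longer and hand in.

Request:
drive_tool(commands=[[[0,0.0005,0],[0,0,0]],[[0,0,0],[0,0,0]],[[0,0,0],[0,0,0]],[[0,0,0],[0,0,0]],[[0,0,0],[0,0,0]],[[0,0,0],[0,0,0]],[[0,0,0],[0,0,0]],[[0,0,0],[0,0,0]],[[0,0,0],[0,0,0]],[[0,0,0],[0,0,0]]])

```text
time: 16.98
tool_pos: [0.4577, 0.1525, 0.149]
eef_rot: [[-0.751, -0.661, 0.003], [-0.661, 0.751, -0.002], [-0.001, -0.003, -1.0]]
wrist_force: [3.1, -6.8, 1.3]
finger_gap: 0.0131
grasp_force: 29.3
```

```bash
python3 -c "
from h import *
p=get_state()['tool_pos']; print('q',-1.22-np.arctan2(p[1]-.181,p[0]-.4885)); print(hand_in())"
```

```text
q 1.1752250250550735
the job is handed in; nothing more can be done
None
```

I handed the job in at about 17 s: the cartridge is fully down in the slot and out of the fingers, and the dial is held at the third click (about 1.18 rad by my measurement) with the gripper on the post; no verdict came back.

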